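Line up the lubricators by size on the drip pads

TASK

Stand the four brass lubricators upright on the row of coloured drip pads in order of size, one centred on each pad: the smallest on the red pad at one end, then growing pad by pad along the row to the largest on the white pad at the other end. Set each one down gently rather than dropping it, do not tip any over, and leave the slide valve and the pipe bend where they lie.

Things in the scene. Friction and masses are not known exactly. Their poses are not given: they have to be found in the camera images.
- lub1_c (a point): smallest brass displacement lubricator, loose, standing upright: plain brass barrel 26 mm in diameter and 33 mm tall with a narrower knurled knob on top, 46 mm tall overall. The point is on its axis half-way up (23 mm above its underside; the barrel can be gripped there), z up. Its underside starts on the desk top (z = 0).
- lub2_c (a point): second smallest brass displacement lubricator, loose, standing upright: plain brass barrel 30 mm in diameter and 45 mm tall with a narrower knurled knob on top, 58 mm tall overall. The point is on its axis half-way up (29 mm above its underside; the barrel can be gripped there), z up. Its underside starts on the desk top (z = 0).
- lub3_c (a point): second largest brass displacement lubricator, loose, standing upright: plain brass barrel 34 mm in diameter and 57 mm tall with a narrower knurled knob on top, 70 mm tall overall. The point is on its axis half-way up (35 mm above its underside; the barrel can be gripped there), z up. Its underside starts on the desk top (z = 0).
- lub4_c (a point): largest brass displacement lubricator, loose, standing upright: plain brass barrel 38 mm in diameter and 69 mm tall with a narrower knurled knob on top, 82 mm tall overall. The point is on its axis half-way up (41 mm above its underside; the barrel can be gripped there), z up. Its underside starts on the desk top (z = 0).
- pad_red: red round drip pad, 48 mm in diameter, 2 mm thick, fixed on a dark wooden board 70 x 300 mm, 6 mm thick, at one end of the row of four. Pads lie 75 mm apart in a straight row along the board. Origin: centre of the pad's underside; its upper face is 2 mm above that (8 mm above the desk), z up.
- pad_white: white round drip pad, 48 mm in diameter, 2 mm thick, fixed on a dark wooden board 70 x 300 mm, 6 mm thick, at the other end of the row, opposite the red one. Pads lie 75 mm apart in a straight row along the board. Origin: centre of the pad's underside; its upper face is 2 mm above that (8 mm above the desk), z up.
- pad_green: green round drip pad, 48 mm in diameter, 2 mm thick, fixed on a dark wooden board 70 x 300 mm, 6 mm thick, one of the two inner pads; which of green and blue lies next to red differs. Pads lie 75 mm apart in a straight row along the board. Origin: centre of the pad's underside; its upper face is 2 mm above that (8 mm above the desk), z up.
- pad_blue: blue round drip pad, 48 mm in diameter, 2 mm thick, fixed on a dark wooden board 70 x 300 mm, 6 mm thick, the other inner pad. Pads lie 75 mm apart in a straight row along the board. Origin: centre of the pad's underside; its upper face is 2 mm above that (8 mm above the desk), z up.
- slide_valve: bystander: loose brass slide valve block, 42 x 28 mm, 22 mm high, with a 22 mm steel rod out of its +x end, lying among the lubricators. Origin: centre of its underside. To be left alone.
- pipe_bend: bystander: loose copper pipe bend of 14 mm pipe with brass end nuts, about 100 x 100 mm, 21 mm high, lying to the robot's right. Origin: on the desk, about 20 mm inside the middle of the curve. To be left alone. Nothing else that stands between the lubricators and the board is higher than 25 mm; the taller equipment is along the back and sides of the desk.
Things that resemble listed ones, but are neither listed nor needed, are in the scene too. What is shaped like the part that bears lub4_c but blue or green is not meant.

How it is judged:
By the outcome, as a careful person would: the job done as asked, in the order asked, and still so for the second after the job is handed in, with the robot touching nothing.
It also fails if it takes over 106 s, if anything falls off the work surface, if the arm or the gripper's body presses on something with over 40 N, if the wrist force passes 120 N, or if a joint passes its speed limit or range.

ROBOT

A 6-joint arm with a two-finger parallel gripper is mounted at the origin on the work surface. World frame = base frame: x ahead of the robot, y to its left, z up, the work surface at z = 0. Lengths are in m, angles in rad, forces in N, time in s.
With the tool pointing down it reaches from about 0.325 to 0.85 m from the base axis. Payload 4.4 kg.
Tool frame: the origin (TCP) lies midway between the tips of the shut fingers; the grasp point (between the pads) lies 19 mm behind it (bot.grasp_offset is the distance from the TCP to the grasp point, in m); z points along the fingers, y is the line along which they close (so a half turn about z gives the same grasp; the last joint's range is limited). The gripper opens to 94 mm and grips with 3 to 60 N. Pads are 16 mm wide; open, the fingers measure 119 mm over their backs; the gripper's body (75 mm by 177 mm) begins 78 mm behind the grasp point.
Start: joints at [1.149, 0.207, 1.542, -0, 1.393, -0.15], TCP at [0.154, 0.554, 0.205] pointing down, gripper open.
Joint ranges: [-2.73, 2.73], [-0.86, 2.22], [0.23, 2.46], [-1.11, 4.25], [0.08, 2.63], [-2.82, 2.82]. Speed limits (rad/s): [2.79, 2.79, 3.14, 3.14, 3.14, 3.14].

INTERFACE

Orientations are given as a unit quaternion [w, x, y, z].
In Python, from workcell import bot gives the robot as it stands.
- The arm moves only by the shell command python3 -m jog 'ROWS' [OPENING] [FORCE]. ROWS is JSON, a list of rows, each a list of 2 entries, a list of its own where there are three numbers: the shift along the tool's x, y, z in mm, then the turn about the tool's z in rad. A call has 1 to 12 rows; each row shifts and turns the commanded pose from where the row before left it, along the tool's axes as they then stand; what a row does not reach is not made up. A row lasts 1/12 s, in which the tool goes at most 41.7 mm and 7.16 degrees, less where a joint would pass 70% of its speed; a pose out of reach is approached as far as the arm can. A call with a gripper value outside its range is refused whole. OPENING is the closure, from 0 (fully open) to 1 (shut), set as the call begins (- or left out, the last holds). The fingers move at their own pace and stop on an object; FORCE is the grip in N (left out, the last holds). Time passes only in rows, so rows that do not move let the fingers close. It gives the time, the measured TCP pose, the force, the opening and the grip force at its end, in the units of the state.
- bot.state(): the state, without advancing time (a new reading comes with each control period).
- bot.capture(name): name is "scene" or "top" or "wrist"; returns a dict with "image" (384x512x3 uint8, red, green, blue), "fx", "fy", "cx", "cy" (pixels), "R" (3x3) and "t" (3): a world point X has camera coordinates R X + t. Camera axes: x right, y down, z forward; pixel columns grow to the right and rows downward; lengths in m; the calibration is good to about 2 mm. A picture is of the moment at which its call begins. There is no depth.
- bot.hand_in(): hands the job in; it is judged then, once.
Trained networks look in a picture, given as the dict that the camera call returned (one of the last four; its "shot" number tells which), for a name from the list of things; names that differ only in an ending like _2 or _b are one class to them, and where a whole thing is asked for, a point or a joint stands for the part that bears it (a point fixed in the world has none). Each returns a list of dicts, best first, with "conf" (0 to 1); they miss things now and then, are a little off and sometimes report something else, mostly with a low value. They report only what shows in the picture. A call takes as long as a camera call. They do not tell look-alikes from the thing itself.
- bot.trace(picture, name): "mask" (384x512 bool, what is visible of it) and "rect" ([left, top, right, bottom] in pixels, round what is visible of it).
The state is a dict: "t": time; "joint_pos": joint angles; "dq": joint speeds; "joint_efforts": joint torques, N m; "eef_pos": TCP position; "tool_rot": TCP orientation; "ft_force": force on the tool from outside, world axes, zero at the start; "ft_torque": the same for the moment, N m; "gripper_width": finger opening in m; "grasp_force": force on a finger pad.
Only numpy, scipy, OpenCV 4.12 (cv2) and the standard library are available. Lean on these libraries where they do the work, as an engineer would, in place of code of your own. Each camera call takes 0.05 s, during which the arm holds its last target. There are 200 camera calls.

## Working session

There is one attempt and no reset: what is moved stays moved. The work goes in short steps, Python scripts to look and compute and a shell command to move; the robot and the scene stay as the last step left them, time stands still between calls to the robot, and variables do not carry over. Pictures are saved under pics/ and viewed, at most 14 in all, crops included, and the job is handed in when it is done.

```bash
ls; mkdir -p pics; python3 - <<'E'
from workcell import bot
import cv2,numpy as np
ims=[]
for n in("scene","top"):
    p=bot.capture(n);cv2.imwrite(f"pics/{n}0.png",p["image"][:,:,::-1])
    print(n,p["fx"],np.round(p["R"],3).tolist(),np.round(p["t"],3))
    for k in["lub1_c","lub2_c","lub3_c","lub4_c","pad_red","pad_white","pad_green","pad_blue","slide_valve","pipe_bend"]:
        print(k,[(round(d["conf"],2),[int(v) for v in d["rect"]]) for d in bot.trace(p,k)][:4])
s=bot.state();print(s["t"],s["eef_pos"],s["tool_rot"],s["gripper_width"],bot.grasp_offset)
E
```

```text
pics
scene 427.9987507405424 [[0.309, 0.951, -0.007], [0.797, -0.263, -0.544], [-0.519, 0.162, -0.839]] [-0.123 -0.442  1.439]
lub1_c [(0.54, [100, 177, 144, 214]), (0.52, [165, 239, 182, 253]), (0.47, [198, 183, 215, 198])]
lub2_c [(0.7, [357, 184, 376, 204])]
lub3_c [(0.86, [234, 229, 252, 253])]
lub4_c [(0.95, [319, 212, 339, 237]), (0.93, [316, 182, 332, 207]), (0.91, [331, 160, 350, 183])]
pad_red [(0.27, [250, 165, 267, 178])]
pad_white [(0.5, [272, 153, 288, 170])]
pad_green [(0.76, [223, 177, 241, 188]), (0.54, [317, 183, 333, 207])]
pad_blue [(0.67, [203, 184, 215, 199]), (0.58, [247, 163, 267, 178])]
slide_valve [(0.7, [276, 213, 292, 235]), (0.31, [219, 174, 242, 190])]
pipe_bend [(0.76, [100, 178, 145, 215])]
top 459.4114865101928 [[-0.01, -1.0, 0.029], [-0.982, 0.004, -0.189], [0.189, -0.031, -0.981]] [-0.056  0.574  0.891]
lub1_c [(0.66, [349, 159, 362, 173])]
lub2_c [(0.7, [102, 152, 122, 169])]
lub3_c [(0.74, [273, 136, 287, 157])]
lub4_c [(0.75, [166, 117, 187, 148]), (0.7, [157, 157, 180, 181]), (0.69, [122, 185, 147, 207]), (0.59, [132, 119, 153, 147])]
pad_red [(0.6, [288, 220, 311, 245]), (0.17, [273, 135, 285, 157])]
pad_white [(0.88, [184, 237, 206, 259])]
pad_green [(0.73, [251, 226, 277, 250]), (0.21, [102, 154, 122, 168])]
pad_blue [(0.77, [219, 231, 242, 255])]
slide_valve [(0.52, [218, 143, 232, 168])]
pipe_bend [(0.9, [376, 231, 431, 276])]
1.1 [0.15381918 0.55403997 0.20544873] [-8.48265292e-07  1.34985144e-01  9.90847622e-01 -1.25193165e-05] 0.0940772535326954 0.0188
```

```bash
python3 - <<'E'
import cv2
a=cv2.imread("pics/top0.png")[100:290,90:440]
cv2.imwrite("pics/topc.png",cv2.resize(a,None,fx=2.28,fy=2.28,interpolation=2))
a=cv2.imread("pics/scene0.png")[130:300,80:400]
cv2.imwrite("pics/scenec.png",cv2.resize(a,None,fx=2.5,fy=2.5,interpolation=2))
E
```

```text
(no output)
```

View pics/topc.png

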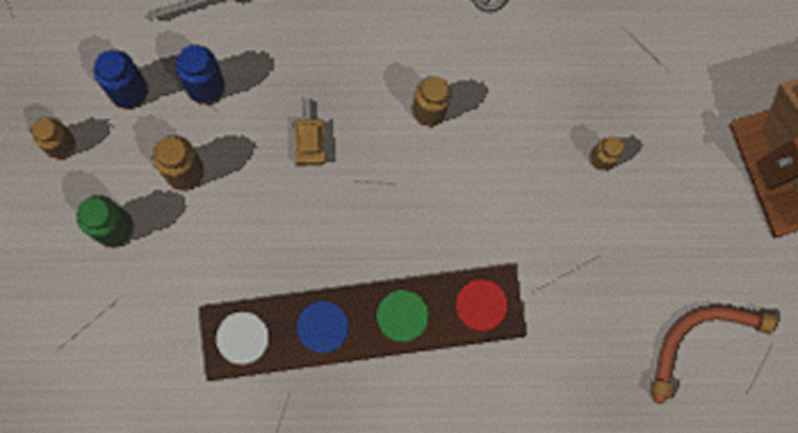

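View pics/scenec.png

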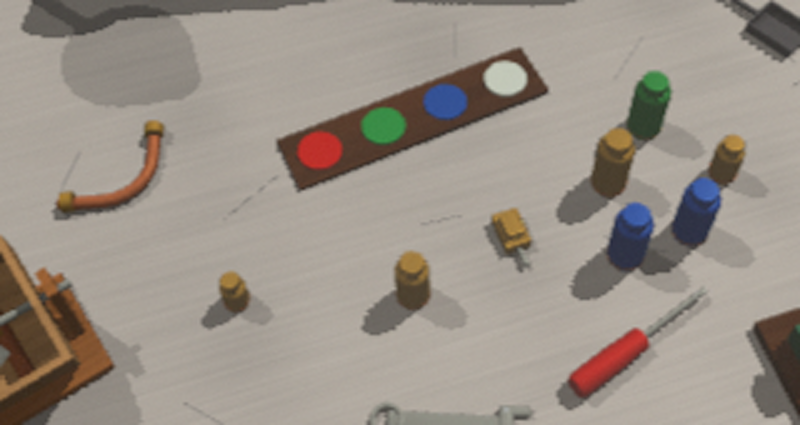

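```bash
cat > h.py <<'E'
from workcell import bot
import cv2,numpy as np
from scipy.optimize import least_squares
DIM={"lub1_c":(.013,.033,.046),"lub2_c":(.015,.045,.058),"lub3_c":(.017,.057,.070),"lub4_c":(.019,.069,.082)}
def proj(p,X):
    c=np.asarray(X)@np.array(p["R"]).T+p["t"]
    return np.c_[p["fx"]*c[:,0]/c[:,2]+p["cx"],p["fy"]*c[:,1]/c[:,2]+p["cy"]]
def ray(p,u,v,z):
    R=np.array(p["R"]);o=-R.T@p["t"];d=R.T@[(u-p["cx"])/p["fx"],(v-p["cy"])/p["fy"],1]
    return (o+d*(z-o[2])/d[2])[:2]
a=np.linspace(0,2*np.pi,40)
def lub(k,x,y,z0=0):
    r,hb,h=DIM[k];C=lambda r,z:np.c_[x+r*np.cos(a),y+r*np.sin(a),0*a+z+z0]
    return np.r_[C(r,0),C(r,hb),C(r*.62,h)]
def cen(p,k,x,y,z0=0):   # centroid+rect of model silhouette
    q=proj(p,lub(k,x,y,z0)).astype(np.float32);h=cv2.convexHull(q);m=cv2.moments(h)
    return np.r_[m["m10"]/m["m00"],m["m01"]/m["m00"]]
def fit(obs,k,z0=0,x0=(.4,0)):  # obs: list of (p,mask)
    mc=[(p,np.argwhere(m).mean(0)[::-1]) for p,m in obs]
    s=least_squares(lambda v:np.concatenate([cen(p,k,*v,z0)-c for p,c in mc]),x0,diff_step=1e-3)
    return s.x,s.fun
E
python3 - <<'E'
from h import *
T=bot.capture("top");S=bot.capture("scene")
seed={"lub1_c":[(355,166),(232//2.5+80,292/2.5+130)],"lub2_c":[(112,160),(371,194)],"lub3_c":[(280,146),(243,241)],"lub4_c":[(168,170),(324,195)]}
for k,ss in seed.items():
    obs=[]
    for p,s in zip((T,S),ss):
        for d in bot.trace(p,k):
            r=d["rect"]
            if np.hypot((r[0]+r[2])/2-s[0],(r[1]+r[3])/2-s[1])<8: obs.append((p,d["mask"]));break
    for o in obs+[None]:
        x,f=fit([o] if o else obs,k,x0=ray(T,*ss[0],.03));print(k,np.round(x*1000,1),np.round(f,1), 'both' if o is None else '')
hsv=cv2.cvtColor(T["image"],cv2.COLOR_RGB2HSV)
P=[]
for k in["pad_red","pad_green","pad_blue","pad_white"]:
    q=[]
    for p in(T,S):
        d=bot.trace(p,k)[:1]
        q+= [ray(p,*np.argwhere(d[0]["mask"]).mean(0)[::-1],.008)*1000] if d else []
    P.append(q[0]);print(k,np.round(q,1).tolist())
P=np.array(P);m=P.mean(0);i=np.array([-1.5,-.5,.5,1.5]);dv=i@P;dv/=np.linalg.norm(dv)
print("fit",np.round(m+75*np.outer(i,dv),1).tolist(),"yaw dir",dv,"gaps",np.linalg.norm(np.diff(P,axis=0),axis=1))
for n,(u,v) in {"blueL":(142,133),"blueR":(177,132),"green":(135,197),"valve":(225,158)}.items(): print(n,ray(T,u,v,.04 if n!="valve" else .011)*1000)
E
```

```text
lub1_c [ 634.1 -278.7] [-0. -0.] 
lub1_c [ 631.5 -282.8] [ 0. -0.] 
lub1_c [ 633.2 -280.5] [0.8 0.4 1.1 0.3] both
lub2_c [648.7 244.9] [-0.  0.] 
lub2_c [647.1 242.3] [-0.  0.] 
lub2_c [647.9 243.8] [0.5 0.4 0.7 0.1] both
lub3_c [ 682.3 -110.5] [ 0. -0.] 
lub3_c [ 680.3 -114. ] [-0.  0.] 
lub3_c [ 681.4 -112. ] [0.7 0.4 0.9 0.2] both
lub4_c [620.8 124.1] [-0. -0.] 
lub4_c [619.4 123. ] [ 0. -0.] 
lub4_c [620.2 123.6] [0.2 0.3 0.4 0.2] both
pad_red [[490.9, -156.2], [490.3, -159.7]]
pad_green [[481.6, -81.3], [481.0, -85.3]]
pad_blue [[471.5, -7.1], [471.1, -11.2]]
pad_white [[462.4, 66.7], [461.6, 63.9]]
fit [[490.9, -156.1], [481.4, -81.7], [471.8, -7.3], [462.3, 67.1]] yaw dir [-0.1273822   0.99185371] gaps [75.55710816 74.79800939 74.37036419]
blueL [703.63459559 180.76744784]
blueR [705.82922245 106.54461291]
green [565.06373152 190.13417592]
valve [655.96569711   5.00408035]
```

```bash
python3 -m jog '[[[0,0,0],0.1085],[[0,0,0],0.1085],[[0,0,0],0.1085],[[0,0,0],0.1085],[[0,0,0],0.1085],[[0,0,0],0.1085],[[0,0,0],0.1085],[[0,0,0],0.1085],[[0,0,0],0.1085],[[0,0,0],0.1085],[[0,0,0],0.1085],[[0,0,0],0.1065]]' 0.3 20; python3 -c "
from workcell import bot
s=bot.state();print(s['tool_rot'],s['eef_pos'],s['joint_pos'],s['gripper_width'])"
```

```text
t: 3.0
eef_pos: [0.1538, 0.5541, 0.2054]
tool_rot: [-0.0, 0.709, 0.705, -0.0]
ft_force: [-0.3, -0.1, -0.4]
gripper_width: 0.0656
grasp_force: 0.0
[-1.49488797e-05  7.08992070e-01  7.05216452e-01 -1.93921140e-05] [0.15382107 0.55405288 0.20543642] [1.14948469e+00 2.06631897e-01 1.54148341e+00 4.24829679e-05
 1.39350283e+00 1.15481673e+00] 0.06556027970215357
```

```bash
python3 -m jog '[[[-15,8,0],0],[[-28,16,0],0],[[-28,16,0],0],[[-28,16,0],0],[[-28,16,0],0],[[-28,16,0],0],[[-28,16,0],0],[[-28,16,0],0],[[-28,16,0],0],[[-28,16,0],0],[[-28,16,0],0],[[-28,16,0],0]]' && python3 -m jog '[[[-28,16,0],0],[[-28,16,0],0],[[-28,16,0],0],[[-28,16,0],0],[[-28,16,0],0],[[-28,16,0],0],[[-28,16,0],0],[[-28,16,0],0],[[-28,16,0],0],[[-28,16,0],0],[[-28,16,0],0],[[-28,16,0],0]]' && python3 -m jog '[[[-28,16,-3],0],[[-28,16,0],0],[[-28,16,0],0],[[-28,16,0],0],[[-28,16,0],0],[[-25,14,0],0],[[-11,9,0],0],[[0,0,0],0],[[0,0,0],0]]'
cat > w.py <<'E'
import sys
from h import *
k,x,y=sys.argv[1],float(sys.argv[2])/1e3,float(sys.argv[3])/1e3
p=bot.capture("wrist");s=bot.state();print(s["t"],np.round(s["eef_pos"],4),s["gripper_width"])
exp=cen(p,k,x,y)
for d in bot.trace(p,k)[:4]:
    f=fit([(p,d["mask"])],k,x0=(x,y));print(k,round(d["conf"],2),d["rect"],np.round(f[0]*1000,1),"exp px",np.round(exp))
if len(sys.argv)>4:
    im=p["image"][:,:,::-1].copy();cv2.polylines(im,[cv2.convexHull(proj(p,lub(k,x,y)).astype(np.float32)).astype(int)],1,(255,0,255));cv2.imwrite(sys.argv[4],im)
E
python3 w.py lub1_c 633 -280.5 pics/w1.png
```

```text
t: 4.0
eef_pos: [0.3384, 0.2297, 0.2058]
tool_rot: [0.0, 0.707, 0.707, 0.0]
ft_force: [0.7, 0.4, -0.4]
gripper_width: 0.066
grasp_force: 0.0
t: 5.0
eef_pos: [0.5304, -0.1066, 0.2055]
tool_rot: [0.0, 0.707, 0.707, 0.0]
ft_force: [1.5, 0.4, 0.8]
gripper_width: 0.0658
grasp_force: 0.0
t: 5.75
eef_pos: [0.6326, -0.2812, 0.2077]
tool_rot: [-0.001, 0.707, 0.707, -0.0]
ft_force: [-0.4, -0.0, 0.2]
gripper_width: 0.0657
grasp_force: 0.0
5.8 [ 0.6324 -0.2804  0.208 ] 0.06585404551117582
lub1_c 0.67 [244.3, 162.1, 263.8, 189.4] [ 634.6 -281. ] exp px [251. 173.]
```

View pics/w1.png

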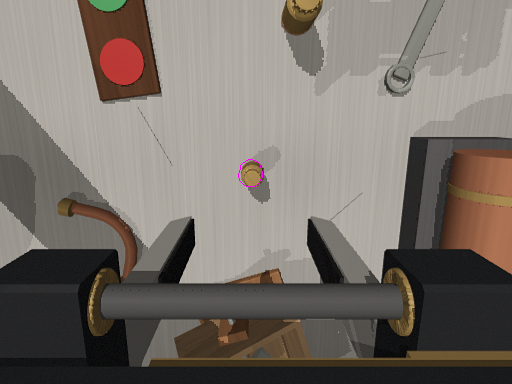

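```bash
python3 -m jog '[[[-0.5,1,15],0],[[0,0,28],0],[[0,0,30],0],[[0,0,30],0],[[0,0,30],0],[[0,0,28],0],[[0,0,20],0],[[0,0,12],0],[[0,0,7],0],[[0,0,3],0],[[0,0,0],0],[[0,0,0],0]]' && python3 -m jog '[[[0,0,0],0],[[0,0,0],0],[[0,0,0],0],[[0,0,0],0],[[0,0,0],0],[[0,0,0],0],[[0,0,0],0],[[0,0,0],0]]' 1 20
```

```text
t: 6.85
eef_pos: [0.635, -0.282, 0.0073]
tool_rot: [0.001, 0.707, 0.707, 0.0]
ft_force: [1.2, 0.1, -0.2]
gripper_width: 0.0657
grasp_force: 0.0
t: 7.52
eef_pos: [0.6339, -0.2815, 0.0055]
tool_rot: [0.0, 0.707, 0.707, 0.0]
ft_force: [0.3, 0.2, 1.1]
gripper_width: 0.0253
grasp_force: 20.0
```

```bash
python3 -m jog '[[[0,0,-4],0],[[0,0,-12],0],[[0,0,-25],0],[[5,-6,-25],0],[[14,-16,-10],0],[[20,-23,0],0],[[20,-23,0],0],[[20,-23,0],0],[[20,-23,0],0],[[14,-16,0],0],[[7,-9,0],0],[[3,-4,0],0]]' && python3 -m jog '[[[0,0,0],0],[[0,0,0],0]]'
cat > pads.py <<'E'
import sys
from h import *
cams=sys.argv[1].split(",")
for n in cams:
    p=bot.capture(n)
    if n=="wrist" and len(sys.argv)>2: cv2.imwrite(sys.argv[2],p["image"][:,:,::-1])
    for k in["pad_red","pad_green","pad_blue","pad_white"]:
        for d in bot.trace(p,k)[:1]:
            print(n,k,round(d["conf"],2),[int(v) for v in d["rect"]],np.round(ray(p,*np.argwhere(d["mask"]).mean(0)[::-1],.008)*1000,1))
s=bot.state();print(s["t"],np.round(s["eef_pos"],4),s["gripper_width"])
E
python3 pads.py wrist pics/w2.png
```

```text
t: 8.52
eef_pos: [0.4894, -0.157, 0.0821]
tool_rot: [-0.0, 0.707, 0.707, -0.0]
ft_force: [-0.6, 0.1, 0.6]
gripper_width: 0.0253
grasp_force: 20.0
t: 8.68
eef_pos: [0.4918, -0.1591, 0.0824]
tool_rot: [0.001, 0.707, 0.707, 0.0]
ft_force: [-0.1, -0.7, -0.9]
gripper_width: 0.0255
grasp_force: 20.0
wrist pad_red 0.94 [220, 168, 278, 221] [ 491.4 -154.1]
wrist pad_green 0.73 [205, 67, 269, 137] [481.6 -83.2]
wrist pad_blue 0.76 [189, 0, 254, 28] [472.2 -21.9]
8.9333 [ 0.4915 -0.1591  0.0815] 0.02573494918261619
```

View pics/w2.png

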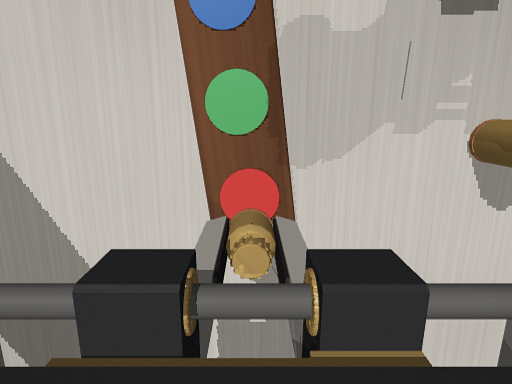

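```bash
python3 -m jog '[[[1.4,-0.7,10],0],[[0,0,18],0],[[0,0,18],0],[[0,0,10],0],[[0,0,6],0],[[0,0,2],0],[[0,0,0],0],[[0,0,0],0]]'
cat > held.py <<'E'
import sys
from h import *
k,z0=sys.argv[1],float(sys.argv[2])/1e3
s=bot.state();e=s["eef_pos"];print(s["t"],np.round(e*1000 if hasattr(e,'shape') else np.array(e)*1000,1),s["gripper_width"],s["grasp_force"],np.round(s["ft_force"],1))
for n in("wrist","top","scene"):
    p=bot.capture(n);ex=cen(p,k,e[0],e[1],z0)
    for d in bot.trace(p,k):
        f=fit([(p,d["mask"])],k,z0,x0=e[:2])[0]
        if np.hypot(*(f-e[:2]))<.03: print(n,round(d["conf"],2),np.round(f*1000,1),"exp",np.round(ex),[int(v) for v in d["rect"]]);break
E
python3 held.py lub1_c 12
```

```text
t: 9.6
eef_pos: [0.4908, -0.1574, 0.018]
tool_rot: [0.001, 0.707, 0.707, 0.0]
ft_force: [-0.0, -1.0, -1.7]
gripper_width: 0.0255
grasp_force: 20.0
9.6 [ 490.8 -157.4   18. ] 0.025469102575556322 19.999873830238357 [-0.  -1.  -1.7]
wrist 0.68 [ 491.  -158.5] exp [250. 242.] [226, 207, 278, 279]
```

```bash
python3 -m jog '[[[0,0,1],0],[[0,0,1],0],[[0,0,1],0],[[0,0,0.7],0],[[0,0,0],0],[[0,0,0],0]]'
```

```text
t: 10.4
eef_pos: [0.49, -0.157, 0.0136]
tool_rot: [-0.0, 0.707, 0.707, -0.0]
ft_force: [-0.2, -0.9, -1.4]
gripper_width: 0.0254
grasp_force: 20.0
```

```bash
for i in 1 2; do python3 -m jog '[[[0,0,0.5],0],[[0,0,0],0],[[0,0,0],0]]' | egrep 'pos|force|t:'; done
```

```text
t: 10.65
eef_pos: [0.4902, -0.1571, 0.0134]
tool_rot: [0.0, 0.707, 0.707, -0.0]
ft_force: [-1.4, -0.2, 0.9]
grasp_force: 20.0
t: 10.9
eef_pos: [0.4902, -0.1571, 0.0134]
tool_rot: [-0.0, 0.707, 0.707, -0.0]
ft_force: [-2.5, 0.7, 4.8]
grasp_force: 20.0
```

```bash
python3 -m jog '[[[0,0,0],0],[[0,0,0],0],[[0,0,0],0],[[0,0,0],0],[[0,0,-5],0],[[0,0,-15],0],[[0,0,-25],0],[[0,0,-30],0],[[0,0,-30],0],[[10,4,-25],0],[[20,8,-20],0],[[25,10,0],0]]' 0.3 20 && python3 -m jog '[[[30,12,0],0],[[30,12,0],0],[[30,12,0],0],[[30,12,0],0],[[30,12,0],0],[[30,12,0],0],[[30,12,0],0],[[30,12,0],0],[[30,12,0],0],[[30,11,0],0],[[25,9,0],0],[[15,6,0],0]]' && python3 -m jog '[[[5,2.5,0],0],[[0,0,0],0],[[0,0,0],0]]'; python3 w.py lub2_c 648 243.5 pics/w3.png
```

```text
t: 11.9
eef_pos: [0.5157, -0.1039, 0.1687]
tool_rot: [0.005, 0.708, 0.706, 0.002]
ft_force: [1.9, -0.6, 1.1]
gripper_width: 0.066
grasp_force: 0.0
t: 12.9
eef_pos: [0.6464, 0.2411, 0.1627]
tool_rot: [-0.0, 0.706, 0.708, 0.0]
ft_force: [-0.2, -0.3, -0.6]
gripper_width: 0.0657
grasp_force: 0.0
t: 13.15
eef_pos: [0.6483, 0.2422, 0.1625]
tool_rot: [0.0, 0.707, 0.707, -0.001]
ft_force: [-0.2, -0.4, -0.0]
gripper_width: 0.0658
grasp_force: 0.0
13.2 [0.6483 0.2418 0.1626] 0.06613962928849278
lub2_c 0.8 [234.8, 164.7, 264.9, 201.5] [649.5 242.6] exp px [250. 182.]
```

View pics/w3.png

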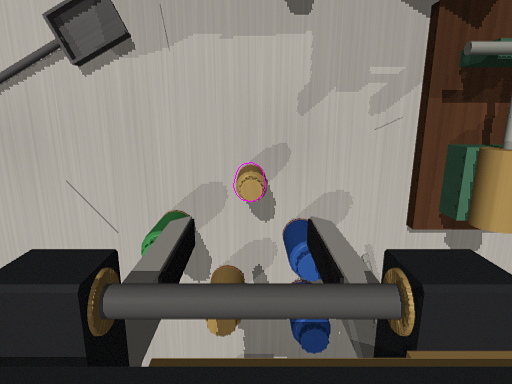

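```bash
python3 -m jog '[[[0.8,0.5,12],0],[[0,0,25],0],[[0,0,30],0],[[0,0,30],0],[[0,0,25],0],[[0,0,15],0],[[0,0,8],0],[[0,0,5],0],[[0,0,2],0],[[0,0,0],0],[[0,0,0],0]]' && python3 -m jog '[[[0,0,0],0],[[0,0,0],0],[[0,0,0],0],[[0,0,0],0],[[0,0,0],0],[[0,0,0],0],[[0,0,0],0],[[0,0,0],0]]' 1 20 && python3 held.py lub2_c 0
```

```text
t: 14.17
eef_pos: [0.6506, 0.2441, 0.0126]
tool_rot: [0.001, 0.707, 0.707, 0.001]
ft_force: [-0.5, 0.6, 0.3]
gripper_width: 0.0658
grasp_force: 0.0
t: 14.83
eef_pos: [0.649, 0.2438, 0.0108]
tool_rot: [-0.0, 0.707, 0.707, -0.0]
ft_force: [-1.4, -0.4, 1.2]
gripper_width: 0.0295
grasp_force: 20.0
14.8333 [649.  243.8  10.8] 0.02953301027871111 20.000106075312942 [-1.4 -0.4  1.2]
wrist 0.58 [649.4 243.2] exp [250. 245.] [218, 207, 277, 282]
top 0.64 [644.5 230.1] exp [113. 160.] [115, 158, 127, 167]
scene 0.47 [647.7 235.5] exp [371. 194.] [358, 186, 370, 203]
```

```bash
python3 -m jog '[[[0,0,-4],0],[[0,0,-12],0],[[0,0,-25],0],[[0,0,-30],0],[[0,0,-25],0],[[-5,-2.5,-15],0],[[-12,-6,-4],0],[[-20,-10,0],0],[[-25,-13,0],0],[[-25,-13,0],0],[[-25,-13,0],0],[[-25,-13,0],0]]' && python3 -m jog '[[[-25,-13,0],0],[[-25,-13,0],0],[[-25,-13,0],0],[[-25,-13,0],0],[[-25,-13,10],0],[[-25,-13,15],0],[[-20,-10,20],0],[[-12,-6,20],0],[[-6,-3,15],0],[[-2,-2,10],0],[[0,0,5],0],[[0,0,0],0]]' && python3 -m jog '[[[0,0,0],0],[[0,0,0],0]]';python3 pads.py wrist
```

```text
t: 16.13
eef_pos: [0.5773, 0.1054, 0.1257]
tool_rot: [-0.0, 0.707, 0.707, -0.0]
ft_force: [1.0, -0.5, -1.5]
gripper_width: 0.0296
grasp_force: 20.0
t: 17.13
eef_pos: [0.4787, -0.0828, 0.0299]
tool_rot: [-0.001, 0.707, 0.707, -0.0]
ft_force: [-0.0, -0.8, -1.7]
gripper_width: 0.0296
grasp_force: 20.0
t: 17.3
eef_pos: [0.4809, -0.0831, 0.0318]
tool_rot: [0.001, 0.707, 0.707, 0.001]
ft_force: [-0.2, -0.3, -1.5]
gripper_width: 0.0294
grasp_force: 20.0
wrist pad_red 0.79 [233, 319, 291, 342] [ 489.1 -165.4]
wrist pad_green 0.68 [215, 181, 287, 220] [481.6 -71. ]
wrist pad_blue 0.57 [195, 58, 275, 141] [472.   -8.6]
wrist pad_white 0.75 [189, 2, 244, 11] [462.5  44.3]
17.55 [ 0.4802 -0.0831  0.0313] 0.029357093118346285
```

```bash
python3 -m jog '[[[0,0.7,4],0],[[0,0,4],0],[[0,0,2],0],[[0,0,1],0],[[0,0,0.5],0],[[0,0,0.5],0],[[0,0,0],0],[[0,0,0],0]]';  python3 -m jog '[[[0,0,0.5],0],[[0,0,0],0],[[0,0,0],0]]'
```

```text
t: 18.22
eef_pos: [0.4806, -0.0834, 0.0188]
tool_rot: [0.0, 0.707, 0.707, 0.0]
ft_force: [-0.1, -0.6, -1.4]
gripper_width: 0.0295
grasp_force: 20.0
t: 18.47
eef_pos: [0.4807, -0.0834, 0.0188]
tool_rot: [0.0, 0.707, 0.707, 0.0]
ft_force: [-1.8, 0.8, 4.9]
gripper_width: 0.029
grasp_force: 20.0
```

```bash
python3 -m jog '[[[0,0,0],0],[[0,0,0],0],[[0,0,0],0],[[0,0,0],0],[[0,0,-5],0],[[0,0,-15],0],[[0,0,-25],0],[[0,0,-30],0],[[0,0,-30],0],[[-1,10,-25],0],[[-3,20,-10],0],[[-4,28,0],0]]' 0.3 20 && python3 -m jog '[[[-4,28,0],0],[[-4,28,0],0],[[-4,28,0],0],[[-4,25,0],0],[[-3,20,0],0],[[-2,10,0],0],[[0,4,0],0],[[0,0,0],0],[[0,0,0],0]]' ; python3 w.py lub3_c 681.4 -112 pics/w4.png
```

```text
t: 19.47
eef_pos: [0.5404, -0.0918, 0.1628]
tool_rot: [0.003, 0.707, 0.707, 0.002]
ft_force: [1.3, -0.3, 0.8]
gripper_width: 0.0656
grasp_force: 0.0
t: 20.22
eef_pos: [0.6807, -0.112, 0.158]
tool_rot: [-0.0, 0.707, 0.707, -0.0]
ft_force: [-0.1, -0.3, -0.0]
gripper_width: 0.0657
grasp_force: 0.0
20.2667 [ 0.6805 -0.112   0.1581] 0.06547525247171965
lub3_c 0.61 [233.9, 164.6, 271.6, 212.7] [ 683.1 -113.3] exp px [251. 187.]
```

View pics/w4.png

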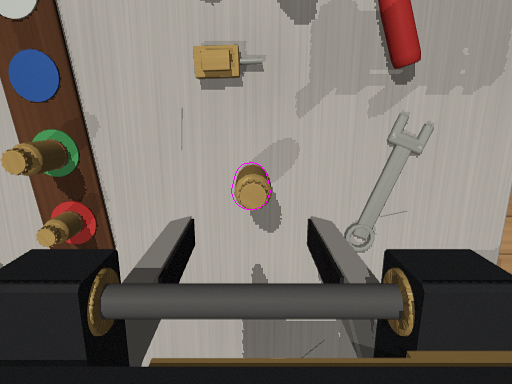

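```bash
python3 -m jog '[[[-0.5,1.2,12],0],[[0,0,25],0],[[0,0,30],0],[[0,0,30],0],[[0,0,20],0],[[0,0,12],0],[[0,0,8],0],[[0,0,4],0],[[0,0,1],0],[[0,0,0],0],[[0,0,0],0]]' && python3 -m jog '[[[0,0,0],0],[[0,0,0],0],[[0,0,0],0],[[0,0,0],0],[[0,0,0],0],[[0,0,0],0],[[0,0,0],0],[[0,0,0],0]]' 1 20 && python3 held.py lub3_c 0
```

```text
t: 21.23
eef_pos: [0.6839, -0.1131, 0.0181]
tool_rot: [0.001, 0.707, 0.707, 0.001]
ft_force: [0.4, 0.1, 0.1]
gripper_width: 0.0657
grasp_force: 0.0
t: 21.9
eef_pos: [0.6825, -0.1128, 0.0164]
tool_rot: [-0.0, 0.707, 0.707, -0.0]
ft_force: [0.3, 0.3, 0.7]
gripper_width: 0.0334
grasp_force: 20.0
21.9 [ 682.5 -112.8   16.4] 0.03342329732929307 20.000105531144072 [0.3 0.3 0.7]
wrist 0.95 [ 682.9 -110.6] exp [250. 248.] [213, 196, 285, 284]
```

```bash
python3 -m jog '[[[0,0,-4],0],[[0,0,-12],0],[[0,0,-25],0],[[0,0,-25],0],[[3,-6,-16],0],[[6,-12,-8],0],[[10,-20,0],0],[[13,-26,0],0],[[13,-26,0],0],[[13,-26,0],0],[[13,-26,0],0],[[12,-26,0],0]]' && python3 -m jog '[[[10,-20,0],0],[[6,-12,10],0],[[3,-6,20],0],[[1,-4,20],0],[[0,0,15],0],[[0,0,5],0],[[0,0,2],0],[[0,0,0],0],[[0,0,0],0]]';python3 held.py lub3_c 12; python3 pads.py wrist
```

```text
t: 23.2
eef_pos: [0.5132, -0.0291, 0.1068]
tool_rot: [0.0, 0.707, 0.707, 0.0]
ft_force: [-1.0, -0.2, -1.6]
gripper_width: 0.0334
grasp_force: 20.0
t: 23.95
eef_pos: [0.4738, -0.0101, 0.0354]
tool_rot: [0.001, 0.707, 0.707, 0.001]
ft_force: [0.4, -0.3, -2.2]
gripper_width: 0.0335
grasp_force: 20.0
23.95 [473.8 -10.1  35.4] 0.03345597302677197 19.999785011573294 [ 0.4 -0.3 -2.2]
wrist 0.62 [474.2 -10.9] exp [250. 242.] [217, 196, 284, 283]
scene 0.39 [473.9 -25.3] exp [258. 163.] [248, 156, 254, 170]
wrist pad_green 0.62 [230, 316, 294, 335] [481.  -92.4]
wrist pad_blue 0.89 [213, 180, 285, 221] [471.5   3.4]
wrist pad_white 0.97 [194, 58, 270, 141] [462.5  65.7]
24.5 [ 0.4725 -0.0098  0.0343] 0.033211463511391426
```

```bash
python3 -m jog '[[[0.3,-0.6,4],0],[[0,0,2],0],[[0,0,1.5],0],[[0,0,1],0],[[0,0,0.7],0],[[0,0,0.5],0],[[0,0,0],0],[[0,0,0],0]]';  python3 -m jog '[[[0,0,0.5],0],[[0,0,0],0],[[0,0,0],0]]'
```

```text
t: 25.17
eef_pos: [0.472, -0.0095, 0.0246]
tool_rot: [0.0, 0.707, 0.707, 0.0]
ft_force: [-0.1, 0.3, -1.5]
gripper_width: 0.0333
grasp_force: 20.0
t: 25.42
eef_pos: [0.4721, -0.0095, 0.0243]
tool_rot: [0.0, 0.707, 0.707, 0.0]
ft_force: [-1.3, 0.9, 0.1]
gripper_width: 0.0335
grasp_force: 20.0
```

```bash
python3 -m jog '[[[0,0,0.4],0],[[0,0,0],0],[[0,0,0],0]]' && python3 -m jog '[[[0,0,0],0],[[0,0,0],0],[[0,0,0],0],[[0,0,0],0],[[0,0,-5],0],[[0,0,-15],0],[[0,0,-25],0],[[0,0,-30],0],[[0,0,-30],0],[[5,5,-25],0],[[11,12,-15],0],[[18,20,0],0]]' 0.3 20 && python3 -m jog '[[[20,23,0],0],[[20,23,0],0],[[20,23,0],0],[[18,20,0],0],[[12,13,0],0],[[6,6,0],0],[[3,3,0],0],[[0,0,0],0],[[0,0,0],0]]' ; python3 w.py lub4_c 620.2 123.6 pics/w5.png
```

```text
t: 25.67
eef_pos: [0.4721, -0.0095, 0.0243]
tool_rot: [0.0, 0.707, 0.707, 0.0]
ft_force: [-2.3, -0.2, 5.2]
gripper_width: 0.0333
grasp_force: 20.0
t: 26.67
eef_pos: [0.5116, 0.0236, 0.1737]
tool_rot: [0.004, 0.708, 0.706, 0.002]
ft_force: [1.3, -1.1, 0.2]
gripper_width: 0.0659
grasp_force: 0.0
t: 27.42
eef_pos: [0.6192, 0.123, 0.1685]
tool_rot: [-0.0, 0.707, 0.707, -0.001]
ft_force: [-0.7, -0.2, 0.2]
gripper_width: 0.0658
grasp_force: 0.0
27.4667 [0.6191 0.1228 0.1686] 0.06573169610472498
lub4_c 0.97 [313.9, 104.7, 369.8, 145.9] [702.  179.1] exp px [251. 186.]
lub4_c 0.95 [315.9, 176.9, 367.4, 230.3] [707.7 104.8] exp px [251. 186.]
lub4_c 0.76 [233.1, 159.6, 273.8, 210.2] [622.  123.7] exp px [251. 186.]
lub4_c 0.59 [167.1, 95.3, 217.4, 141.8] [568.2 188.3] exp px [251. 186.]
```

View pics/w5.png

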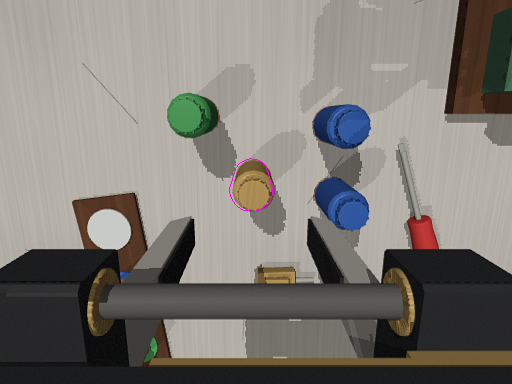

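```bash
python3 -m jog '[[[0.8,1.5,12],0],[[0,0,25],0],[[0,0,30],0],[[0,0,30],0],[[0,0,24],0],[[0,0,12],0],[[0,0,8],0],[[0,0,4],0],[[0,0,1],0],[[0,0,0],0],[[0,0,0],0]]' && python3 -m jog '[[[0,0,0],0],[[0,0,0],0],[[0,0,0],0],[[0,0,0],0],[[0,0,0],0],[[0,0,0],0],[[0,0,0],0],[[0,0,0],0]]' 1 20 && python3 held.py lub4_c 0
```

```text
t: 28.43
eef_pos: [0.6229, 0.1244, 0.0244]
tool_rot: [0.001, 0.707, 0.707, 0.001]
ft_force: [-0.2, 0.2, 0.5]
gripper_width: 0.0656
grasp_force: 0.0
t: 29.1
eef_pos: [0.6215, 0.1244, 0.0229]
tool_rot: [0.0, 0.707, 0.707, 0.0]
ft_force: [-0.6, -0.2, 3.1]
gripper_width: 0.0376
grasp_force: 20.0
29.1 [621.5 124.4  22.9] 0.0375994158884466 20.000193765736185 [-0.6 -0.2  3.1]
wrist 0.77 [621.9 128.6] exp [250. 251.] [207, 193, 287, 284]
scene 0.72 [627.2 109.2] exp [325. 195.] [316, 189, 329, 207]
```

```bash
python3 -m jog '[[[0,0,-4],0],[[0,0,-12],0],[[0,0,-25],0],[[0,0,-28],0],[[0,-3,-20],0],[[-3,-7,-10],0],[[-6,-16,0],0],[[-9,-24,0],0],[[-9,-26,0],0],[[-9,-26,0],0],[[-9,-24,0],0],[[-7,-17,0],0]]' && python3 -m jog '[[[-4,-10,5],0],[[-2,-5,15],0],[[-1,-1,20],0],[[0,0,20],0],[[0,0,15],0],[[0,0,5],0],[[0,0,2],0],[[0,0,0],0],[[0,0,0],0]]';python3 held.py lub4_c 17; python3 pads.py wrist pics/w6.png
```

```text
t: 30.4
eef_pos: [0.4756, 0.0719, 0.1214]
tool_rot: [-0.001, 0.707, 0.707, -0.001]
ft_force: [-0.3, -0.3, -2.1]
gripper_width: 0.0375
grasp_force: 20.0
t: 31.15
eef_pos: [0.4634, 0.0654, 0.0407]
tool_rot: [0.001, 0.707, 0.707, 0.001]
ft_force: [-0.2, 0.3, -1.8]
gripper_width: 0.0376
grasp_force: 20.0
31.15 [463.4  65.4  40.7] 0.03756241441831702 19.999653166159987 [-0.2  0.3 -1.8]
wrist 0.79 [463.9  69. ] exp [250. 250.] [207, 196, 292, 287]
wrist pad_red 0.23 [213, 180, 284, 225] [462.   78.1]
wrist pad_blue 0.43 [233, 317, 292, 331] [462.3 -18.9]
wrist pad_white 0.68 [212, 183, 282, 220] [461.7  78.5]
31.7 [0.4624 0.0653 0.0397] 0.03752642233485038
```

View pics/w6.png

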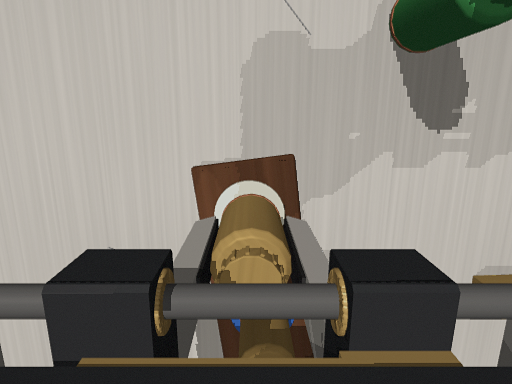

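```bash
python3 -m jog '[[[0,0,3],0],[[0,0,2],0],[[0,0,1.5],0],[[0,0,1],0],[[0,0,0.7],0],[[0,0,0.5],0],[[0,0,0],0],[[0,0,0],0]]';  python3 -m jog '[[[0,0,0.5],0],[[0,0,0],0],[[0,0,0],0]]'
```

```text
t: 32.37
eef_pos: [0.4625, 0.0653, 0.031]
tool_rot: [0.0, 0.707, 0.707, 0.0]
ft_force: [0.2, -0.0, -2.6]
gripper_width: 0.0373
grasp_force: 20.0
t: 32.62
eef_pos: [0.4626, 0.0653, 0.0309]
tool_rot: [0.0, 0.707, 0.707, 0.0]
ft_force: [-1.1, -1.2, 3.2]
gripper_width: 0.0377
grasp_force: 20.0
```

Contact. Release, rise, back off in +x a little for a check.

```bash
python3 -m jog '[[[0,0,0],0],[[0,0,0],0],[[0,0,0],0],[[0,0,0],0],[[0,0,-5],0],[[0,0,-15],0],[[0,0,-25],0],[[0,0,-30],0],[[0,0,-30],0],[[-5,0,-25],0],[[-10,0,-20],0],[[-20,0,-20],0]]' 0.3 20 && python3 -m jog '[[[-25,0,0],0],[[-30,0,0],0],[[-30,0,0],0],[[-30,0,0],0],[[-30,0,0],0],[[-25,0,0],0],[[-12,0,0],0],[[-5,0,0],0],[[0,0,0],0],[[0,0,0],0],[[0,0,0],0]]'
python3 - <<'E'
from h import *
W=bot.capture("wrist");T=bot.capture("top");S=bot.capture("scene")
cv2.imwrite("pics/w7.png",W["image"][:,:,::-1])
cv2.imwrite("pics/top7.png",cv2.resize(T["image"][130:280,90:440,::-1],None,fx=2.28,fy=2.28,interpolation=2))
tg=dict(lub1_c=(490.8,-157.7),lub2_c=(481.3,-83.3),lub3_c=(471.7,-8.9),lub4_c=(462.2,65.5))
for k,g in tg.items():
    g=np.array(g)/1000
    for n,p in(("w",W),("t",T),("s",S)):
        for d in bot.trace(p,k):
            f=fit([(p,d["mask"])],k,.008,x0=g)[0]
            if np.hypot(*(f-g))<.03: print(k,n,round(d["conf"],2),"err mm",np.round((f-g)*1000,1));break
for p,n in((T,"t"),(S,"s")):
    for k in("slide_valve","pipe_bend"): print(n,k,[[int(v) for v in d["rect"]] for d in bot.trace(p,k)][:1])
E
```

```text
t: 33.62
eef_pos: [0.4626, 0.0312, 0.2025]
tool_rot: [0.0, 0.706, 0.708, 0.001]
ft_force: [0.0, 0.2, 0.2]
gripper_width: 0.0658
grasp_force: 0.0
t: 34.53
eef_pos: [0.4624, -0.1553, 0.2003]
tool_rot: [-0.0, 0.707, 0.708, 0.0]
ft_force: [0.6, -0.1, -0.1]
gripper_width: 0.0657
grasp_force: 0.0
lub1_c w 0.56 err mm [-0.5  1.4]
lub1_c s 0.62 err mm [-2.5  0.2]
lub2_c w 0.75 err mm [-0.6 -1.7]
lub2_c t 0.57 err mm [-0.7  0.5]
lub2_c s 0.49 err mm [-3.7 -1.8]
lub3_c w 0.85 err mm [ 0.9 -1.5]
lub3_c t 0.83 err mm [1.1 0.6]
lub3_c s 0.8 err mm [-2.3 -1.8]
lub4_c t 0.76 err mm [-0.3  0.2]
lub4_c s 0.9 err mm [-3.9 -1.3]
t slide_valve [[218, 141, 231, 169]]
t pipe_bend []
s slide_valve [[275, 212, 293, 235]]
s pipe_bend [[103, 178, 144, 213]]
```

View pics/w7.png

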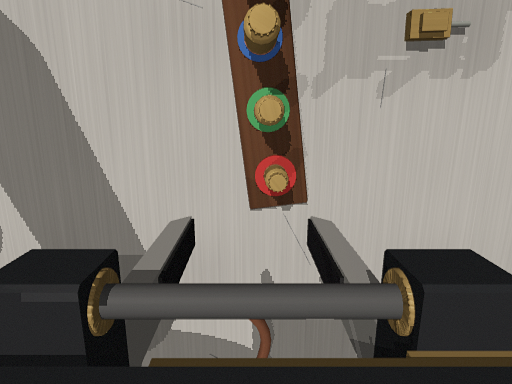

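View pics/top7.png

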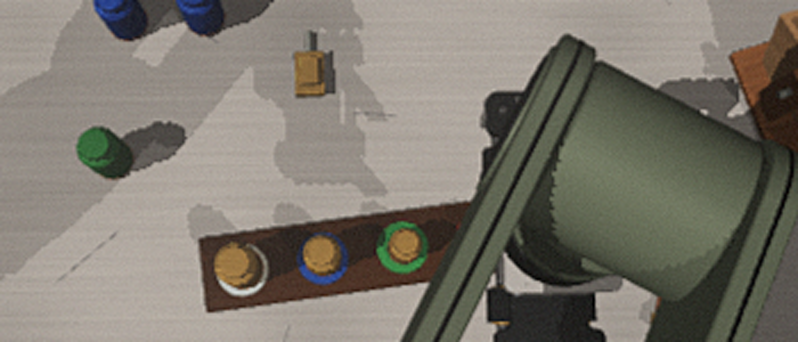

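Wrist view: lub1 stands on red (277,178), lub2 on green (268,108) and lub3 on blue (261,25). Top crop: lub4 stands on white (240,267). All are upright and within about 2 mm of centre by the wrist and top fits, and the slide valve and pipe bend have not moved.

```bash
python3 -c "
from workcell import bot
print(bot.hand_in())"
```

```text
the job is handed in; nothing more can be done
None
```

The job is handed in at about 35 s on the robot clock: the four lubricators stand upright in size order from the red pad (smallest) to the white pad (largest), each about 2 mm or less off centre by the wrist and top cameras (up to 4 mm by the scene camera), and the slide valve and pipe bend were left where they lay.

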